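Feel which parts cases are full and set them against the dispatch rail

TASK

Two of the four identical closed blue parts cases are full and two are empty. Find out which by taking a case's black grip and lifting that end about a centimetre while its far end stays down, then slide each full case forward over the ramp onto the aluminium dispatch plate until its far end rests squarely against the grey rail, gently and without ever carrying a case clear or ramming the rail. Leave the empty cases where they stand and let go of everything, with nothing else on the bench disturbed.

Things in the scene. Friction and masses are not known exactly. Their poses are not given: they have to be found in the camera images.
- dispatch_strip: Fixed dispatch strip beyond the row of cases, 616 mm long along its y. Origin on the bench under the middle of the near face of its rail; x points from the cases to the rail, z up. It has a dark steel bracket 20 mm high at each end (y = -0.304 and +0.304, 8 mm thick). Everything on it is rigid.
- plate: The strip's aluminium plate (same origin and axes as the strip): 600 mm long, 2 mm thick, from x = -0.075 to the rail's face at x = 0, with a ramp 20 mm long down to the bench on its near side (toe at x = -0.095). A case against the rail overhangs it by 25 mm, with its weight on the plate.
- rail: The strip's grey rail (same origin and axes): near face at x = 0, 600 mm long, 12 mm thick, top 24 mm above the bench, rigid.
- case_1: Blue plastic case with fixed grey lid, 100 (x) x 84 (y) mm, 50 mm high, smooth flat underside that slides easily (friction about 0.3), ends rounded below (5 mm). Origin at the centre of its underside, z up, x towards its far end, away from the robot. On the lid at the near end stands a black grip, 30 x 12 (y) x 34 mm, top at 92 mm, on a free hinge along y at x = -0.030, z = 0.056 (+-0.5 rad; a weak spring keeps it upright).
- case_1_grip (a point): Point to grip on case_1: in the middle of its black grip, 79 mm above the case's underside, 13 mm below the grip's top, 30 mm from the case's middle towards its near end. Close the fingers across the 12 mm thickness (along the case's y).
- case_2: Parts case that looks just like case_1 (size, origin, axes, grip). Each time anew, two of the four cases are full: 0.68 to 0.90 kg, against 0.26 to 0.33 kg empty, load in the middle. Tipped about its far lower edge (x = 0.045, z = 0), a case pulls down on its grip with about 1.5 to 2.3 N if empty and 4 to 6 N if full.
- case_2_grip (a point): Point to grip on case_2: in the middle of its black grip, 79 mm above the case's underside, 13 mm below the grip's top, 30 mm from the case's middle towards its near end. Close the fingers across the 12 mm thickness (along the case's y).
- case_3: Parts case just like case_1 (size, origin, axes, grip). When a case is tipped about its far lower edge so that the grip's hinge rises 9 mm, the hinge also goes about 7 mm forward (towards the case's x). The grip may stay upright in the hand while the case turns.
- case_3_grip (a point): Point to grip on case_3: in the middle of its black grip, 79 mm above the case's underside, 13 mm below the grip's top, 30 mm from the case's middle towards its near end. Close the fingers across the 12 mm thickness (along the case's y).
- case_4: Parts case just like case_1 (size, origin, axes, grip). The four cases stand in a row in front of the strip, in any order, 15 mm or more apart, each turned by up to 0.2 rad.
- case_4_grip (a point): Point to grip on case_4: in the middle of its black grip, 79 mm above the case's underside, 13 mm below the grip's top, 30 mm from the case's middle towards its near end. Close the fingers across the 12 mm thickness (along the case's y).
- oil_can: Bystander, not to be disturbed: small green oil can with a thin spout, 62x72x123 mm; origin at the centre of its underside.
- casting_1: Bystander, not to be disturbed: dark small flanged casting, 50x50x30 mm; origin at the centre of its underside.
- casting_2: Bystander, not to be disturbed: dark small flanged casting, 50x50x30 mm; origin at the centre of its underside.
- tape_roll: Bystander, not to be disturbed: roll of pale tape lying flat, 96 mm across, 25 mm high; origin at the centre of its underside.

How it is judged:
On the way:
1. one end of a case is lifted about a centimetre (case tilted 0.04 to 0.25 rad) with its far end still down (((angle between case_1's own z axis and vertical between 0.04 and 0.25 rad and height (world z) of case_1 below 0.02 m) or (angle between case_2's own z axis and vertical between 0.04 and 0.25 rad and height (world z) of case_2 below 0.02 m) or (angle between case_3's own z axis and vertical between 0.04 and 0.25 rad and height (world z) of case_3 below 0.02 m) or (angle between case_4's own z axis and vertical between 0.04 and 0.25 rad and height (world z) of case_4 below 0.02 m))), for 0.2 s.
At the end, for the whole second after the job is handed in: Both full cases bear on the dispatch plate with their weight (over 4.5 N on the plate), far end within 6 mm of the rail and square to it within 0.12 rad; both empty cases stand off the plate within 20 mm of where they started; all four stand flat (within 0.03 rad) and at rest ((((contact force between case_1 and plate above 4.5 N and x of case_1 in the frame of dispatch_strip above -0.056 m and angle between the x axis of case_1 and the x axis of dispatch_strip, either way round below 0.12 rad) and (contact force between case_2 and plate above 4.5 N and x of case_2 in the frame of dispatch_strip above -0.056 m and angle between the x axis of case_2 and the x axis of dispatch_strip, either way round below 0.12 rad) and (distance of case_3 from where it was at the start of the episode below 0.02 m and contact force between case_3 and plate below 0.05 N) and (distance of case_4 from where it was at the start of the episode below 0.02 m and contact force between case_4 and plate below 0.05 N)) or ((contact force between case_1 and plate above 4.5 N and x of case_1 in the frame of dispatch_strip above -0.056 m and angle between the x axis of case_1 and the x axis of dispatch_strip, either way round below 0.12 rad) and (distance of case_2 from where it was at the start of the episode below 0.02 m and contact force between case_2 and plate below 0.05 N) and (contact force between case_3 and plate above 4.5 N and x of case_3 in the frame of dispatch_strip above -0.056 m and angle between the x axis of case_3 and the x axis of dispatch_strip, either way round below 0.12 rad) and (distance of case_4 from where it was at the start of the episode below 0.02 m and contact force between case_4 and plate below 0.05 N)) or ((contact force between case_1 and plate above 4.5 N and x of case_1 in the frame of dispatch_strip above -0.056 m and angle between the x axis of case_1 and the x axis of dispatch_strip, either way round below 0.12 rad) and (distance of case_2 from where it was at the start of the episode below 0.02 m and contact force between case_2 and plate below 0.05 N) and (distance of case_3 from where it was at the start of the episode below 0.02 m and contact force between case_3 and plate below 0.05 N) and (contact force between case_4 and plate above 4.5 N and x of case_4 in the frame of dispatch_strip above -0.056 m and angle between the x axis of case_4 and the x axis of dispatch_strip, either way round below 0.12 rad)) or ((distance of case_1 from where it was at the start of the episode below 0.02 m and contact force between case_1 and plate below 0.05 N) and (contact force between case_2 and plate above 4.5 N and x of case_2 in the frame of dispatch_strip above -0.056 m and angle between the x axis of case_2 and the x axis of dispatch_strip, either way round below 0.12 rad) and (contact force between case_3 and plate above 4.5 N and x of case_3 in the frame of dispatch_strip above -0.056 m and angle between the x axis of case_3 and the x axis of dispatch_strip, either way round below 0.12 rad) and (distance of case_4 from where it was at the start of the episode below 0.02 m and contact force between case_4 and plate below 0.05 N)) or ((distance of case_1 from where it was at the start of the episode below 0.02 m and contact force between case_1 and plate below 0.05 N) and (contact force between case_2 and plate above 4.5 N and x of case_2 in the frame of dispatch_strip above -0.056 m and angle between the x axis of case_2 and the x axis of dispatch_strip, either way round below 0.12 rad) and (distance of case_3 from where it was at the start of the episode below 0.02 m and contact force between case_3 and plate below 0.05 N) and (contact force between case_4 and plate above 4.5 N and x of case_4 in the frame of dispatch_strip above -0.056 m and angle between the x axis of case_4 and the x axis of dispatch_strip, either way round below 0.12 rad)) or ((distance of case_1 from where it was at the start of the episode below 0.02 m and contact force between case_1 and plate below 0.05 N) and (distance of case_2 from where it was at the start of the episode below 0.02 m and contact force between case_2 and plate below 0.05 N) and (contact force between case_3 and plate above 4.5 N and x of case_3 in the frame of dispatch_strip above -0.056 m and angle between the x axis of case_3 and the x axis of dispatch_strip, either way round below 0.12 rad) and (contact force between case_4 and plate above 4.5 N and x of case_4 in the frame of dispatch_strip above -0.056 m and angle between the x axis of case_4 and the x axis of dispatch_strip, either way round below 0.12 rad))) and angle between each of case_1, case_2, case_3, case_4's own z axis and vertical below 0.03 rad and linear speed of each of case_1, case_2, case_3, case_4 below 0.01 m/s); the robot touches nothing.
It fails at once if a case is carried clear of the bench (middle of its underside above 25 mm) (height (world z) of any of case_1, case_2, case_3, case_4 above 0.025 m).
It fails at once if a case is tipped by more than 0.25 rad (angle between any of case_1, case_2, case_3, case_4's own z axis and vertical above 0.25 rad).
It fails at once if a case is rammed against the rail with more than 20 N (contact force between any of case_1, case_2, case_3, case_4 and rail above 20 N).
It fails at once if a bystander (oil can, castings, tape roll) is moved by more than 30 mm (distance of any of oil_can, casting_1, casting_2, tape_roll from where it was at the start of the episode above 0.03 m).
It also fails if it takes over 72 s, if anything falls off the work surface, if the arm or the gripper's body presses on something with over 40 N, if the wrist force passes 120 N, or if a joint passes its speed limit or range.

ROBOT

A 7-joint arm with a two-finger parallel gripper is mounted at the origin on a cart in front of the work surface, level with it; the furniture and walls round the work are solid. World frame = base frame: x ahead of the robot, y to its left, z up, the work surface at z = 0. Lengths are in m, angles in rad, forces in N, time in s.
With the tool pointing down it reaches from about 0.425 to 0.875 m from the base axis. Payload 4.7 kg.
Tool frame: the origin (TCP) lies at the very end of the fingers, on their centre line; the grasp point (between the pads) lies 19 mm behind it; x points along the fingers, z is the direction in which the jaws open and shut, and the axes are right-handed (so a half turn about x gives the same grasp; the last joint's range is limited). The gripper opens to 87 mm and grips with 3 to 60 N. Pads are 19 mm wide; open, the fingers measure 117 mm over their backs; the gripper's body (75 mm by 190 mm) begins 51 mm behind the grasp point.
Start: joints at [-1.228, 0.321, -0.07, 1.45, 0.023, 1.371, -0.057], TCP at [0.21, 0.615, 0.223] pointing down, gripper open.
Joint ranges: [-2.86, 2.86], [-0.3, 2.09], [-1.38, 1.24], [0.06, 2.45], [-1.56, 4.7], [0.09, 2.05], [-2.69, 2.69]. Speed limits (rad/s): [2.57, 2.57, 3.14, 3.14, 3.14, 3.14, 3.14].

INTERFACE

Orientations are given as a rotation vector (axis times angle).
In Python, from bench import * gives the robot as it stands.
- The arm moves only by the shell command python3 -m handwheel 'ROWS' [OPENING] [FORCE]. ROWS is JSON, a list of rows, each an object with "xyz": the shift along the world's x, y, z in cm, a list of three; "angular": the turn, a rotation vector about the world's x, y, z in degrees, a list of three. A call has 1 to 5 rows; each row shifts and turns the pose as measured when the row begins; what a row does not reach is not made up. A row lasts 1/12 s, in which the tool goes at most 41.7 mm and 7.16 degrees, less where a joint would pass 70% of its speed; a pose out of reach is approached as far as the arm can. A call with a gripper value outside its range is refused whole. OPENING is the finger opening in cm, from 0 to 8.7, set as the call begins (- or left out, the last holds). The fingers move at their own pace and stop on an object; FORCE is the grip in N (left out, the last holds). Time passes only in rows, so rows that do not move let the fingers close. It gives the time, the measured TCP pose, the force and the opening at its end, in the units of the state.
- get_state(): the state, without advancing time (a new reading comes with each control period).
- get_image(name): name is "side" or "top" or "wrist"; returns a dict with "pixels" (420x560x3 uint8, blue, green, red), "K" (3x3 intrinsics, pixels), "dist" ([k1, k2, p1, p2, k3] as OpenCV has them; the pictures are not rectified), "cam_to_world" (4x4, takes a point from camera to world coordinates). Camera axes: x right, y down, z forward; pixel columns grow to the right and rows downward; lengths in m; the calibration is good to about 2 mm. A picture is of the moment at which its call begins. There is no depth.
- close_job(): hands the job in, once; it reports no verdict.
The state is a dict: "time": time; "joint_positions": joint angles; "qd": joint speeds; "joint_torque": joint torques, N m; "position": TCP position; "tool_rot": TCP orientation; "ft_force": force on the tool from outside, world axes, zero at the start; "torque": the same for the moment, N m; "grip_width": opening from 0.0 (shut) to 1.0 (fully open).
Only numpy, scipy, OpenCV 4.12 (cv2) and the standard library are available. Lean on these libraries where they do the work, as an engineer would, in place of code of your own. Each camera call takes 0.05 s, during which the arm holds its last target.

## Working session

There is one attempt and no reset: what is moved stays moved. The work goes in short steps, Python scripts to look and compute and a shell command to move; the robot and the scene stay as the last step left them, time stands still between calls to the robot, and variables do not carry over. Pictures are saved under pics/ and viewed, and the job is handed in when it is done.

```bash
ls; mkdir -p pics; python3 - <<'E'
from bench import *
import cv2
s=get_state();print(s)
for n in("top","side","wrist"):
    im=get_image(n);cv2.imwrite(f"pics/{n}0.png",im["pixels"]);print(n,im["K"],im["dist"],im["cam_to_world"])
E
```

```text
pics
{'time': 0.0, 'joint_positions': array([-1.22792396,  0.32181258, -0.07011131,  1.4516881 ,  0.0225999 ,
        1.37077869, -0.0568558 ]), 'qd': array([-7.41189651e-04, -1.21123313e-04,  4.67701582e-04, -1.26632389e-03,
       -9.49518601e-05, -1.11184428e-03,  6.03578875e-05]), 'joint_torque': array([-8.14252562e-04, -4.91283739e+01, -4.04363852e-01, -3.12530279e+01,
       -6.39329106e-02,  4.37381922e-02,  1.74016427e-04]), 'position': array([0.20972541, 0.61465018, 0.22146191]), 'tool_rot': array([-0.96494725,  1.34848003,  0.96299766]), 'ft_force': array([ 0.45226496, -0.83563553,  0.5133068 ]), 'torque': array([-0.02772087,  0.02996723, -0.00486102]), 'grip_width': 1.0017851863204232}
top [[530.60463585   0.         282.89500391]
 [  0.         530.60463585 211.85140798]
 [  0.           0.           1.        ]] [0.00699431 0.         0.         0.         0.        ] [[ 0.02196582 -0.98677095  0.16062566  0.31552635]
 [-0.99973621 -0.02275812 -0.0030943   0.00787802]
 [ 0.0067089  -0.16051532 -0.98701055  1.42393976]
 [ 0.          0.          0.          1.        ]]
side [[469.70520592   0.         284.18598143]
 [  0.         469.70520592 204.18266314]
 [  0.           0.           1.        ]] [-0.16101768  0.          0.          0.          0.        ] [[ 0.88648725 -0.28140587  0.36735691  0.01841279]
 [-0.46242389 -0.56863595  0.68030677 -0.91986814]
 [ 0.01745003 -0.77295789 -0.63421731  0.89467985]
 [ 0.          0.          0.          1.        ]]
wrist [[316.79136045   0.         279.28939406]
 [  0.         316.79136045 210.76775922]
 [  0.           0.           1.        ]] [-0.03250744  0.          0.          0.          0.        ] [[ 0.32240886  0.91792892  0.23121206  0.14569045]
 [ 0.94659605 -0.31189256 -0.08172478  0.63667865]
 [-0.00290421  0.24521322 -0.96946482  0.38365432]
 [ 0.          0.          0.          1.        ]]
```

View pics/top0.png

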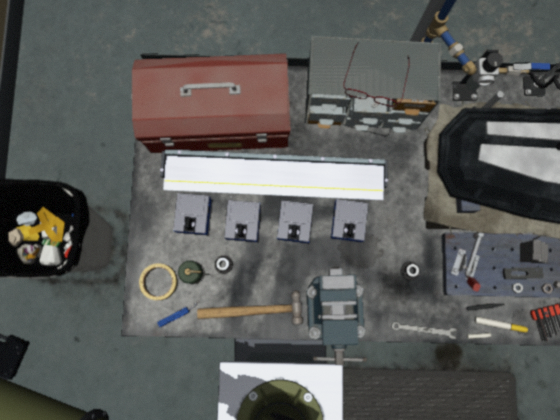

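View pics/side0.png

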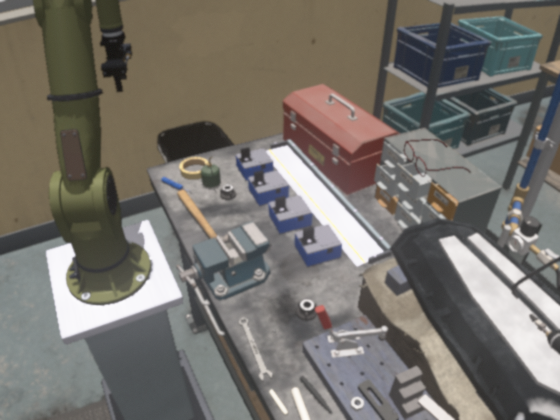

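View pics/wrist0.png

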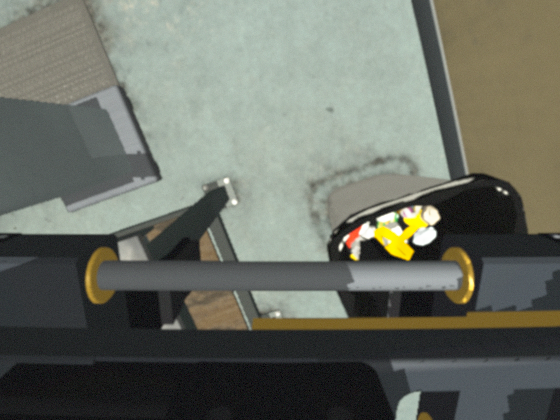

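Top view: four cases in a row at (193,214), (242,221), (294,221), (349,219), grips near (190,226), (241,234), (292,235), (348,233). The white plate spans (165,195) to (384,190), and the rail is above it. Side view: the same cases at (255,163), (268,187), (290,212), (318,243). Next I zoom in to measure.

```bash
python3 - <<'E'
import cv2
a=cv2.imread("pics/top0.png")[140:260,140:400];cv2.imwrite("pics/topz.png",cv2.resize(a,None,fx=3,fy=3,interpolation=cv2.INTER_CUBIC))
a=cv2.imread("pics/side0.png")[125:285,220:400];cv2.imwrite("pics/sidez.png",cv2.resize(a,None,fx=3.7,fy=3.7,interpolation=cv2.INTER_CUBIC))
E
```

```text
(no output)
```

View pics/topz.png

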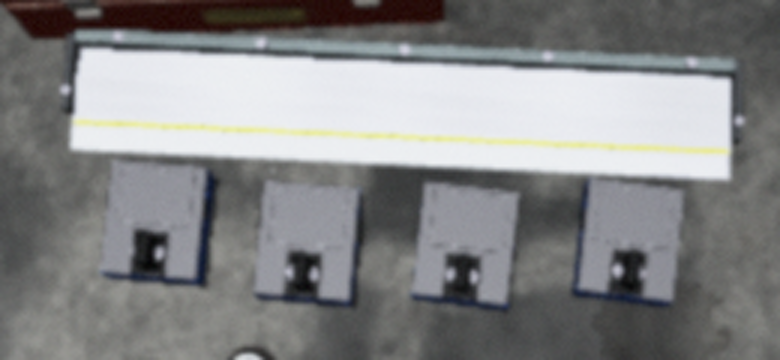

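View pics/sidez.png

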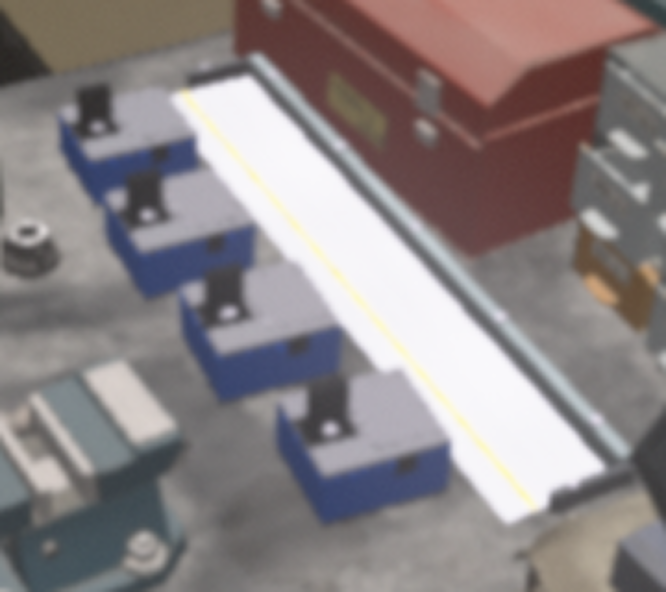

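```bash
cat > h.py <<'E'
from bench import *
import cv2,numpy as np
def ray(im,uv):
    p=cv2.undistortPoints(np.array(uv,float).reshape(-1,1,2),im["K"],np.array(im["dist"])).reshape(-1,2)
    d=np.c_[p,np.ones(len(p))]@im["cam_to_world"][:3,:3].T
    return im["cam_to_world"][:3,3],d
def onz(im,uv,z):
    o,d=ray(im,uv);return o+d*((z-o[2])/d[:,2:])
def tri(im1,u1,im2,u2):
    o1,d1=ray(im1,[u1]);o2,d2=ray(im2,[u2]);A=np.c_[d1[0],-d2[0]]
    t=np.linalg.lstsq(A,o2-o1,rcond=None)[0];a=o1+t[0]*d1[0];b=o2+t[1]*d2[0];return (a+b)/2,np.linalg.norm(a-b)
def proj(im,P):
    M=np.linalg.inv(im["cam_to_world"]);return cv2.projectPoints(np.array(P,float).reshape(-1,1,3),cv2.Rodrigues(M[:3,:3])[0],M[:3,3],im["K"],np.array(im["dist"]))[0].reshape(-1,2)
def lids(im,box,amin=600):
    b=cv2.cvtColor(im["pixels"],cv2.COLOR_BGR2HSV);px=im["pixels"].astype(int)
    m=((px[...,0]-px[...,1]>10)&(px[...,2]-px[...,1]>-4)&(b[...,2]>90)).astype(np.uint8)
    k=np.zeros_like(m);x0,y0,x1,y1=box;k[y0:y1,x0:x1]=1;m*=k
    m=cv2.morphologyEx(m,cv2.MORPH_OPEN,np.ones((2,2)))
    cs=[c for c in cv2.findContours(m,cv2.RETR_EXTERNAL,cv2.CHAIN_APPROX_NONE)[0] if cv2.contourArea(c)>amin]
    return sorted(cs,key=lambda c:c[:,0,0].mean()),m
E
python3 - <<'E'
from h import *
im=get_image("top")
cs,m=lids(im,(140,170,400,260))
for c in cs:
    P=onz(im,c.reshape(-1,2),0.05)[:,:2]
    r=cv2.minAreaRect((P*1000).astype(np.float32));print(np.round(r[0],1),np.round(r[1],1),round(r[2],2),cv2.contourArea(c))
    s=im
px=im["pixels"];w=((px.min(2)>150)).astype(np.uint8)
w[:140]=0;w[210:]=0
c=max(cv2.findContours(w,cv2.RETR_EXTERNAL,cv2.CHAIN_APPROX_NONE)[0],key=cv2.contourArea)
P=onz(im,c.reshape(-1,2),0.002)[:,:2];print(cv2.minAreaRect((P*1000).astype(np.float32)),cv2.approxPolyDP(c,5,True).reshape(-1,2))
cv2.imwrite("pics/m0.png",np.hstack([m[140:260,140:400],w[140:260,140:400]])*255)
# grips
b=px.max(2)<60
cv2.imwrite("pics/g0.png",cv2.resize((b[140:260,140:400]*255).astype(np.uint8),None,fx=3,fy=3))
E
```

```text
((641.762451171875, 31.256134033203125), (602.51806640625, 98.03921508789062), 88.6595230102539) [[165 190]
 [383 198]
 [383 167]
 [167 156]]
```

View pics/m0.png

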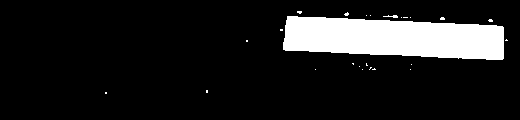

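View pics/g0.png

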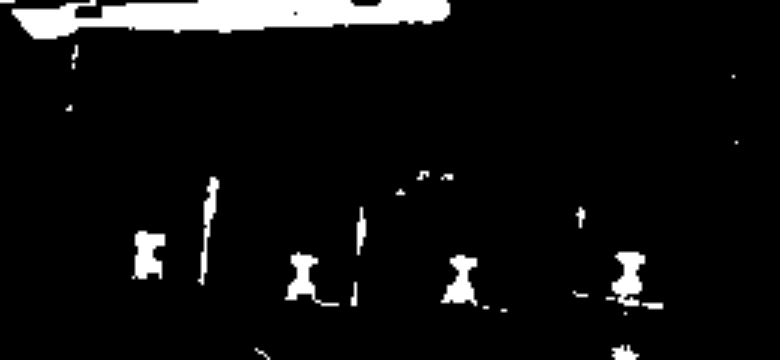

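```bash
python3 - <<'E'
from h import *
im=cv2.imread("pics/top0.png")
for p in [(185,205),(240,210),(294,210),(350,210),(215,240),(270,235),(193,234)]: print(p,im[p[1]-1:p[1]+2,p[0]-1:p[0]+2].reshape(-1,3).mean(0),cv2.cvtColor(im[p[1]-1:p[1]+2,p[0]-1:p[0]+2],cv2.COLOR_BGR2HSV).reshape(-1,3).mean(0))
I=get_image("top")
print(onz(I,[(165,190),(383,198),(383,167),(167,156)],.002))
E
```

```text
(185, 205) [154.         146.44444444 145.88888889] [118.11111111  13.66666667 154.        ]
(240, 210) [157.         149.77777778 148.22222222] [114.77777778  14.33333333 157.        ]
(294, 210) [156.         148.55555556 146.77777778] [114.33333333  15.         156.        ]
(350, 210) [150.77777778 143.11111111 142.22222222] [117.          14.33333333 150.77777778]
(215, 240) [131.11111111 135.22222222 134.55555556] [ 34.77777778   8.22222222 135.44444444]
(270, 235) [116.77777778 119.88888889 120.11111111] [ 26.44444444   7.33333333 120.33333333]
(193, 234) [100.55555556  96.44444444  94.44444444] [ 85.33333333  29.22222222 102.11111111]
[[ 0.59990137  0.32632112  0.002     ]
 [ 0.59152745 -0.26890983  0.002     ]
 [ 0.67848384 -0.26962236  0.002     ]
 [ 0.69553705  0.32630211  0.002     ]]
```

```bash
python3 - <<'E'
s=open('h.py').read()
i=s.index("def lids")
s=s[:i]+'''def lids(im,box,amin=600):
    g=cv2.GaussianBlur(im["pixels"],(3,3),0).astype(int)
    m=((g[...,0]-g[...,1]>=4)&(g[...,0]-g[...,2]<30)&(g[...,0]>110)&(g.min(2)<185)).astype(np.uint8)
    k=np.zeros_like(m);x0,y0,x1,y1=box;k[y0:y1,x0:x1]=1;m*=k
    m=cv2.morphologyEx(m,cv2.MORPH_OPEN,np.ones((3,3)))
    cs=[c for c in cv2.findContours(m,cv2.RETR_EXTERNAL,cv2.CHAIN_APPROX_NONE)[0] if cv2.contourArea(c)>amin]
    return sorted(cs,key=lambda c:c[:,0,0].mean()),m
def rect(P):
    P=np.array(P,float)[:,:2]
    r=cv2.minAreaRect((P*1000).astype(np.float32));a=r[2];a=(a+45)%90-45
    return np.round(r[0],1),np.round(r[1],1),round(a,1)
'''
open('h.py','w').write(s)
E
python3 - <<'E'
from h import *
im=get_image("top");sd=get_image("side")
cs,m=lids(im,(140,170,400,260))
for c in cs:
    print(rect(onz(im,c.reshape(-1,2),0.05)),cv2.contourArea(c))
px=im["pixels"];w=((px.min(2)>165)).astype(np.uint8)
w[:140]=0;w[210:]=0
c=max(cv2.findContours(w,cv2.RETR_EXTERNAL,cv2.CHAIN_APPROX_NONE)[0],key=cv2.contourArea)
print("plate",rect(onz(im,c.reshape(-1,2),0.002)))
cs2,m2=lids(sd,(220,125,400,285),200)
for c in cs2:
    print(rect(onz(sd,c.reshape(-1,2),0.05)),cv2.contourArea(c))
cv2.imwrite("pics/m1.png",np.hstack([m[130:290,140:400],m2[130:290,220:400]])*255)
E
```

```text
(array([531.6, 244.8]), array([82.5, 99.3]), -3.1) 923.5
(array([516.4, 111.4]), array([82.9, 99.7]), -2.8) 950.0
(array([517.2, -27.9]), array([82.8, 99.3]), -4.9) 956.0
(array([ 524.1, -172.6]), array([83.9, 99.6]), -5.6) 950.0
plate (array([641.9,  31.2]), array([601.7,  97.3]), -1.4)
(array([529.3, 237.1]), array([90.5, 98.1]), -5.8) 308.5
(array([523.8, 110.3]), array([115.1, 103.7]), -16.0) 403.5
(array([514. , -30.6]), array([93.8, 96.9]), -5.8) 473.0
(array([ 519.8, -176. ]), array([90.5, 97.7]), -6.6) 564.0
```

View pics/m1.png

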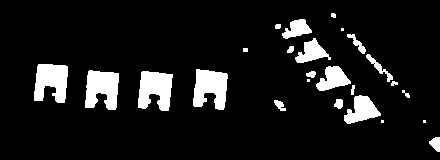

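```bash
cat >> h.py <<'E'
from scipy.spatial.transform import Rotation as R
def tool(yawdeg,s=None):
    """print shift/turn from current pose to jaw-along-case-y with case yaw; both grasp symmetric choices"""
    s=s or get_state();Rc=R.from_rotvec(s["tool_rot"])
    for sg in(1,-1):
        a=np.radians(yawdeg);z=sg*np.array([-np.sin(a),np.cos(a),0]);x=np.array([0,0,-1.]);y=np.cross(z,x)
        Rt=R.from_matrix(np.c_[x,y,z]);print("turn",sg,np.round(np.degrees((Rt*Rc.inv()).as_rotvec()),1))
E
python3 - <<'E'
from h import *
s=get_state();M=R.from_rotvec(s["tool_rot"]).as_matrix();print(M.round(3),s["time"])
tool(-3)
im=get_image("top");sd=get_image("side")
C=[(531.6,244.8,-3.1),(516.4,111.4,-2.8),(517.2,-27.9,-4.9),(524.1,-172.6,-5.6)]
t=im["pixels"].copy();d=sd["pixels"].copy()
t=cv2.resize(t[140:260,140:400],None,fx=3,fy=3,interpolation=cv2.INTER_CUBIC);d=cv2.resize(d[125:285,220:400],None,fx=3.7,fy=3.7,interpolation=cv2.INTER_CUBIC)
for x,y,a in C:
    a=np.radians(a);T=lambda p:[x/1e3+p[0]*np.cos(a)-p[1]*np.sin(a),y/1e3+p[0]*np.sin(a)+p[1]*np.cos(a),p[2]]
    print(np.round(T((-.03,0,.079)),4))
    P=[T(p) for p in [(-.045,-.006,.092),(-.015,-.006,.092),(-.015,.006,.092),(-.045,.006,.092),(-.05,-.042,.05),(.05,-.042,.05),(.05,.042,.05),(-.05,.042,.05)]]
    for u in proj(im,P): cv2.circle(t,tuple(np.round((u+.5-[140,140])*3).astype(int)),2,(0,0,255),-1)
    for u in proj(sd,P): cv2.circle(d,tuple(np.round((u+.5-[220,125])*3.7).astype(int)),2,(0,0,255),-1)
cv2.imwrite("pics/t1.png",t);cv2.imwrite("pics/d1.png",d)
E
```

```text
[[-0.    -0.946  0.323]
 [-0.     0.323  0.946]
 [-1.    -0.    -0.   ]] 0.35
turn 1 [ 0.  -0.  15.8]
turn -1 [  -0.    -0.  -164.2]
[0.5016 0.2464 0.079 ]
[0.4864 0.1129 0.079 ]
[ 0.4873 -0.0253  0.079 ]
[ 0.4942 -0.1697  0.079 ]
```

View pics/t1.png

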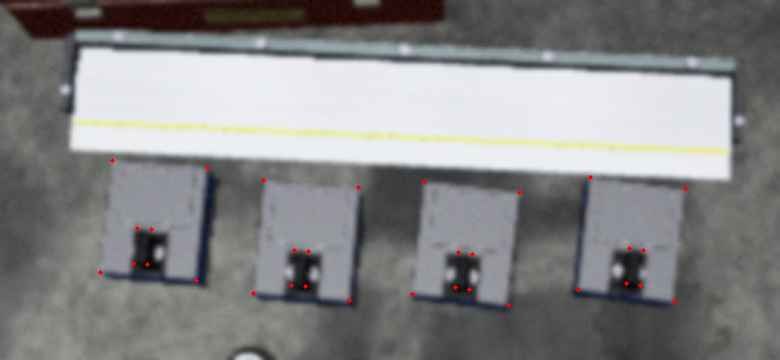

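View pics/d1.png

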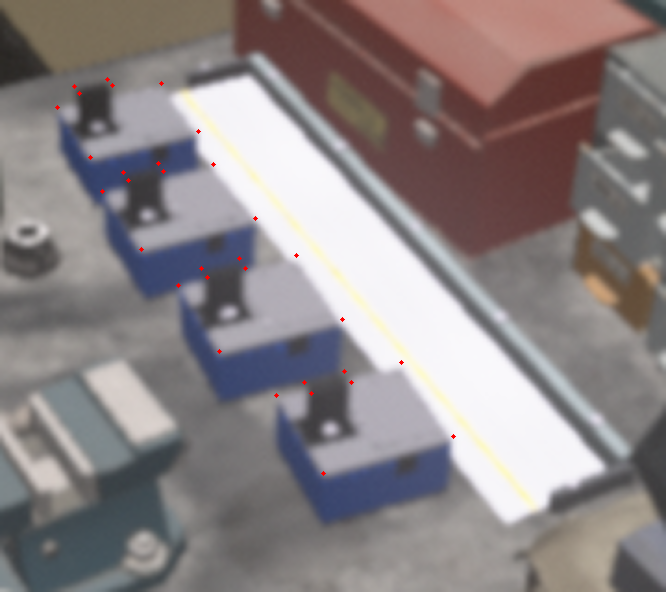

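The lid corners from the top view (z = 50 mm) fit cases 2 to 4 well. Case 1's mask was clipped by about 4 mm, so I'll refine it with the wrist camera. Now moving over towards case 1.

```bash
python3 -m handwheel '[{"xyz":[2.5,-3.2,0],"angular":[0,0,5]},{"xyz":[2.5,-3.2,0],"angular":[0,0,5]},{"xyz":[2.5,-3.2,0],"angular":[0,0,5]},{"xyz":[2.5,-3.2,0],"angular":[0,0,0]},{"xyz":[2.5,-3.2,0],"angular":[0,0,0]}]' 5 30
python3 -m handwheel '[{"xyz":[2.5,-3.2,0],"angular":[0,0,0]},{"xyz":[2.5,-3.2,0],"angular":[0,0,0]},{"xyz":[2.5,-3.2,0],"angular":[0,0,0]},{"xyz":[2.5,-3.2,0],"angular":[0,0,0]},{"xyz":[2.5,-3.2,0],"angular":[0,0,0]}]'
```

```text
time: 0.87
position: [0.326, 0.4579, 0.2208]
tool_rot: [-1.18, 1.227, 1.192]
ft_force: [1.4, 0.8, -0.2]
grip_width: 0.708
time: 1.28
position: [0.4532, 0.2923, 0.2225]
tool_rot: [-1.18, 1.222, 1.193]
ft_force: [0.8, 0.2, -0.7]
grip_width: 0.578
```

```bash
python3 -m handwheel '[{"xyz":[2.5,-2.3,0],"angular":[0,0,0]},{"xyz":[2.0,-2.0,0],"angular":[0,0,0]},{"xyz":[0,0,0],"angular":[0,0,0]}]'; python3 - <<'E'
from h import *
tool(-3.5)
im=get_image("wrist");cv2.imwrite("pics/w1.png",im["pixels"]);np.save("w1.npy",im,allow_pickle=True);print(im["cam_to_world"])
E
```

```text
time: 1.53
position: [0.506, 0.236, 0.224]
tool_rot: [-1.174, 1.227, 1.177]
ft_force: [0.2, -1.4, 0.1]
grip_width: 0.575
turn 1 [-0.2  0.1 -0.9]
turn -1 [-1.000e-01 -3.000e-01  1.791e+02]
[[ 0.04439761  0.96836166  0.24556985  0.43819918]
 [ 0.99900944 -0.04377264 -0.00800543  0.23851428]
 [ 0.00299709  0.24568202 -0.96934584  0.38604104]
 [ 0.          0.          0.          1.        ]]
```

View pics/w1.png

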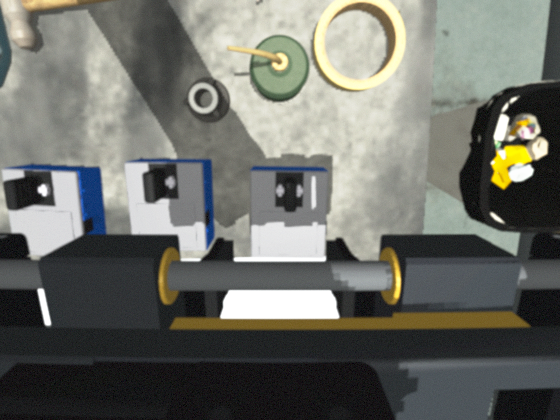

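Wrist view: case 1's lid has near corners at about (250,170) and (327,169), with the grip centred at about (289,190). Cases 2 and 3 are to the left. The oil can is at (280,65).

```bash
python3 - <<'E'
from h import *
w=np.load("w1.npy",allow_pickle=True).item()
p=w["pixels"][150:260,110:340];cv2.imwrite("pics/w1z.png",cv2.resize(p,None,fx=3.4,fy=3.4,interpolation=cv2.INTER_CUBIC))
print(onz(w,[(250,170),(327,169),(252,250),(327,250)],.05).round(4)); print(onz(w,[(289,175),(289,205)],.092).round(4))
E
```

```text
[[0.4774 0.2067 0.05  ]
 [0.48   0.2883 0.05  ]
 [0.5676 0.2029 0.05  ]
 [0.5715 0.2876 0.05  ]]
[[0.4788 0.2466 0.092 ]
 [0.5074 0.2456 0.092 ]]
```

View pics/w1z.png

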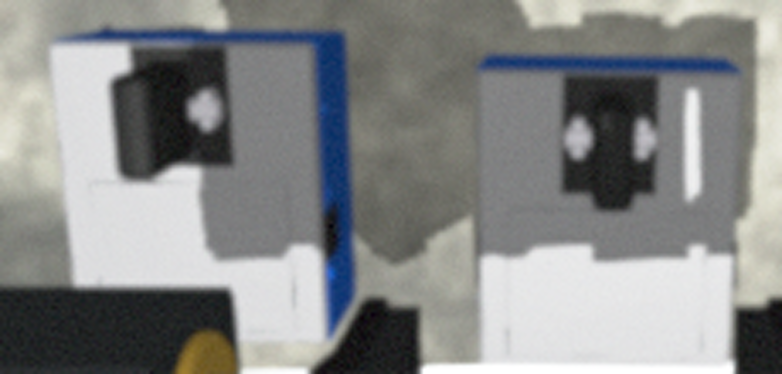

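```bash
python3 -m handwheel '[{"xyz":[-0.6,1.05,-3],"angular":[0,0,-0.9]},{"xyz":[0,0,-4],"angular":[0,0,0]},{"xyz":[0,0,-4],"angular":[0,0,0]},{"xyz":[0,0,-3],"angular":[0,0,0]},{"xyz":[0,0,0],"angular":[0,0,0]}]'; python3 - <<'E'
from h import *
im=get_image("wrist");cv2.imwrite("pics/w2.png",im["pixels"]);print(get_state()["position"])
E
```

```text
time: 2.0
position: [0.4976, 0.2544, 0.0839]
tool_rot: [-1.159, 1.22, 1.169]
ft_force: [-1.5, -0.1, -0.8]
grip_width: 0.579
[0.49883189 0.25547543 0.0866643 ]
```

View pics/w2.png

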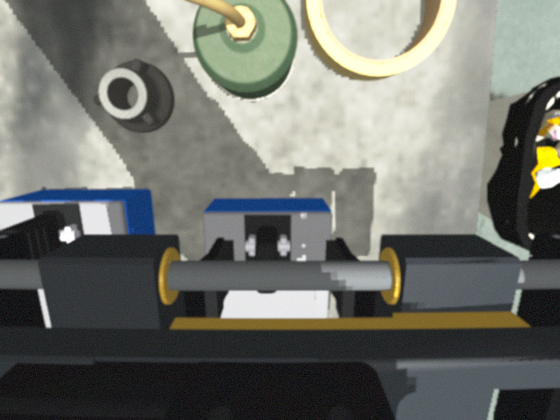

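The grip is at column 267 and the finger midpoint is at about 283, so I need to shift about 9 mm in −y.

```bash
python3 -m handwheel '[{"xyz":[0.1,-0.85,0],"angular":[0,0,0]},{"xyz":[0,0,-1.3],"angular":[0,0,0]},{"xyz":[0,0,-1.3],"angular":[0,0,0]},{"xyz":[0,0,0],"angular":[0,0,0]},{"xyz":[0,0,0],"angular":[0,0,0]}]'; python3 - <<'E'
from h import *
F=[]
for i in range(3):
    im=get_image("wrist");s=get_state();F.append(np.r_[s["ft_force"],s["torque"]])
cv2.imwrite("pics/w3.png",im["pixels"]);print(s["position"],np.mean(F,0).round(2),np.std(F,0).round(2));tool(-3,s)
E
```

```text
time: 2.47
position: [0.5039, 0.2506, 0.0666]
tool_rot: [-1.16, 1.202, 1.167]
ft_force: [1.3, 1.3, 0.5]
grip_width: 0.572
[0.50378312 0.25052843 0.06663731] [-0.18 -0.4  -0.    0.    0.    0.01] [0.53 0.18 0.56 0.01 0.   0.03]
turn 1 [-1.4  1.1  0.1]
turn -1 [   1.8    2.1 -179.9]
```

View pics/w3.png

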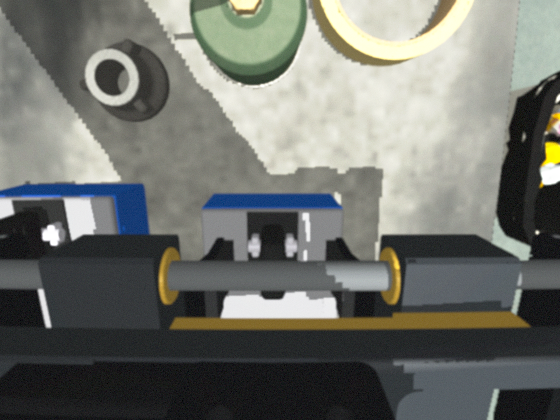

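```bash
python3 -m handwheel '[{"xyz":[-0.3,-0.4,-0.4],"angular":[-1.4,1.1,0]},{"xyz":[0,0,-0.3],"angular":[0,0,0]},{"xyz":[0,0,0],"angular":[0,0,0]},{"xyz":[0,0,0],"angular":[0,0,0]}]'; python3 - <<'E'
from h import *
F=[]
for i in range(4):
    im=get_image("wrist");s=get_state();F.append(np.r_[s["ft_force"],s["torque"]])
print(s["position"],np.mean(F,0).round(2),np.std(F,0).round(2));tool(-3,s)
E
```

```text
time: 2.95
position: [0.5013, 0.2468, 0.0603]
tool_rot: [-1.171, 1.236, 1.168]
ft_force: [0.4, -0.0, -0.1]
grip_width: 0.574
[0.5013294  0.24664033 0.0604267 ] [ 0.14 -0.38 -0.3   0.02 -0.   -0.  ] [0.12 0.39 0.22 0.04 0.01 0.03]
turn 1 [0.1 0.  0.1]
turn -1 [   0.    -0.2 -179.9]
```

```bash
cat > m.py <<'E'
from h import *
import sys
F=[];T=[]
for i in range(int(sys.argv[1])):
    im=get_image(sys.argv[2] if len(sys.argv)>2 else "wrist");s=get_state();F.append(s["ft_force"]);T.append(s["torque"])
if len(sys.argv)>3: cv2.imwrite("pics/%s.png"%sys.argv[3],im["pixels"])
print(s["time"],s["position"].round(4),"F",np.mean(F,0).round(2),np.std(F,0).round(2),"T",np.mean(T,0).round(2),"w",round(s["grip_width"]*87,1));tool(float(sys.argv[4]) if len(sys.argv)>4 else -3,s)
E
python3 -m handwheel '[{"xyz":[0,0,0],"angular":[0,0,0]},{"xyz":[0,0,0],"angular":[0,0,0]},{"xyz":[0,0,0],"angular":[0,0,0]},{"xyz":[0,0,0],"angular":[0,0,0]},{"xyz":[0,0,0],"angular":[0,0,0]}]' 0 30
python3 m.py 4
```

```text
time: 3.57
position: [0.5014, 0.2466, 0.0608]
tool_rot: [-1.17, 1.235, 1.167]
ft_force: [-0.2, -0.7, 0.4]
grip_width: 0.285
3.7667 [0.5014 0.2466 0.0607] F [-0.6   0.05  0.12] [0.45 0.43 0.27] T [0.06 0.   0.01] w 11.7
turn 1 [0.1 0.  0.1]
turn -1 [ 1.000e-01 -1.000e-01 -1.799e+02]
```

Gripped: the opening reads 11.7 mm on a 12 mm grip. Now the lift.

```bash
python3 -m handwheel '[{"xyz":[0.25,0,0.35],"angular":[0,0,0]},{"xyz":[0.25,0,0.35],"angular":[0,0,0]},{"xyz":[0.2,0,0.35],"angular":[0,0,0]},{"xyz":[0,0,0],"angular":[0,0,0]},{"xyz":[0,0,0],"angular":[0,0,0]}]'
python3 m.py 6 side s1
```

```text
time: 4.18
position: [0.5083, 0.246, 0.0712]
tool_rot: [-1.17, 1.238, 1.168]
ft_force: [0.2, -0.3, -2.7]
grip_width: 0.136
4.4833 [0.5081 0.246  0.0709] F [-0.07  0.2  -2.24] [0.33 0.21 0.5 ] T [ 0.1  0.  -0. ] w 11.6
turn 1 [ 0.2 -0.1  0.1]
turn -1 [-1.000e-01 -3.000e-01 -1.799e+02]
```

View pics/s1.png

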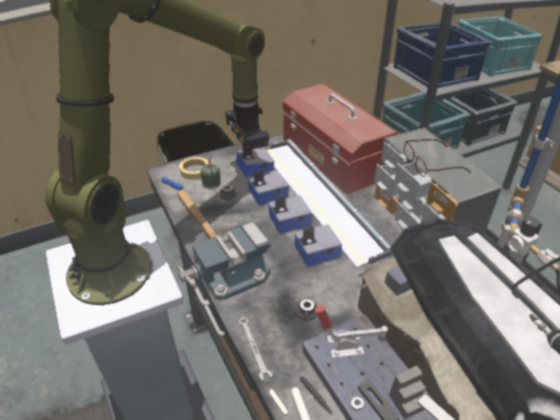

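Lift on case 1: Fz is −2.2 N at 10 mm rise, which means empty. I put it back down, release and go on to case 2, with its grip at about (0.486, 0.113).

```bash
python3 -m handwheel '[{"xyz":[-0.25,0,-0.35],"angular":[0,0,0]},{"xyz":[-0.25,0,-0.35],"angular":[0,0,0]},{"xyz":[-0.2,0,-0.33],"angular":[0,0,0]},{"xyz":[0,0,0],"angular":[0,0,0]},{"xyz":[0,0,0],"angular":[0,0,0]}]'
python3 m.py 1
python3 -m handwheel '[{"xyz":[0,0,0],"angular":[0,0,0]},{"xyz":[0,0,0],"angular":[0,0,0]},{"xyz":[0,0,0],"angular":[0,0,0]}]' 5
python3 -m handwheel '[{"xyz":[0,0,3],"angular":[0,0,0]},{"xyz":[-0.3,-3,2],"angular":[0,0,0]},{"xyz":[-0.5,-4,0],"angular":[0,0,0]},{"xyz":[-0.5,-4,0],"angular":[0,0,0]},{"xyz":[-0.3,-2.3,0],"angular":[0,0,0]}]'
python3 m.py 2 wrist w4
```

```text
time: 4.9
position: [0.5012, 0.2463, 0.0607]
tool_rot: [-1.171, 1.235, 1.167]
ft_force: [0.1, -0.2, 0.0]
grip_width: 0.137
4.95 [0.5012 0.2464 0.0607] F [ 0.75 -0.93 -0.55] [0. 0. 0.] T [-0.02 -0.05 -0.08] w 12.0
turn 1 [0.1 0.1 0.1]
turn -1 [ 1.000e-01 -2.000e-01 -1.799e+02]
time: 5.2
position: [0.5012, 0.2465, 0.0607]
tool_rot: [-1.171, 1.235, 1.167]
ft_force: [-0.3, -1.2, -0.2]
grip_width: 0.279
time: 5.62
position: [0.4834, 0.1173, 0.112]
tool_rot: [-1.181, 1.226, 1.179]
ft_force: [0.1, -1.3, -0.9]
grip_width: 0.56
5.7167 [0.4834 0.1162 0.1118] F [-0.57 -1.67  0.28] [0.65 2.2  0.23] T [-0.12  0.03 -0.  ] w 49.7
turn 1 [ 0.   0.1 -0.4]
turn -1 [-1.000e-01  0.000e+00  1.796e+02]
```

View pics/w4.png

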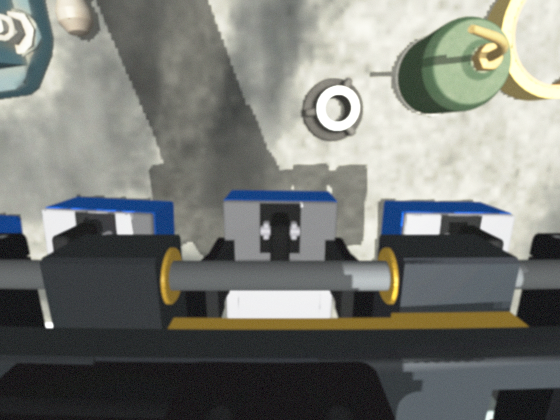

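```bash
cat >> h.py <<'E'
def save(n,name="wrist"):
    im=get_image(name);np.save(n+".npy",im,allow_pickle=True);cv2.imwrite(f"pics/{n}.png",im["pixels"]);return im
def load(n): return np.load(n+".npy",allow_pickle=True).item()
E
python3 - <<'E'
from h import *
im=save("w5");s=get_state();print(s["position"])
print(im["cam_to_world"].round(4).tolist())
# lid near corners
print(onz(im,[(225,200),(336,200)],.05).round(4))
print(onz(im,[(270,222),(290,222),(270,255),(290,255)],.092).round(4))
p=im["pixels"][185:265,190:370];cv2.imwrite("pics/w5z.png",cv2.resize(p,None,fx=4,fy=4,interpolation=cv2.INTER_CUBIC))
E
```

```text
[0.4835263  0.11923474 0.11172956]
[[0.044, 0.9684, 0.2456, 0.4156], [0.999, -0.0424, -0.0118, 0.1193], [-0.001, 0.2459, -0.9693, 0.2738], [0.0, 0.0, 0.0, 1.0]]
[[0.4625 0.0777 0.05  ]
 [0.466  0.1579 0.05  ]]
[[0.4683 0.1112 0.092 ]
 [0.4688 0.1232 0.092 ]
 [0.4894 0.1102 0.092 ]
 [0.4899 0.1224 0.092 ]]
```

View pics/w5z.png

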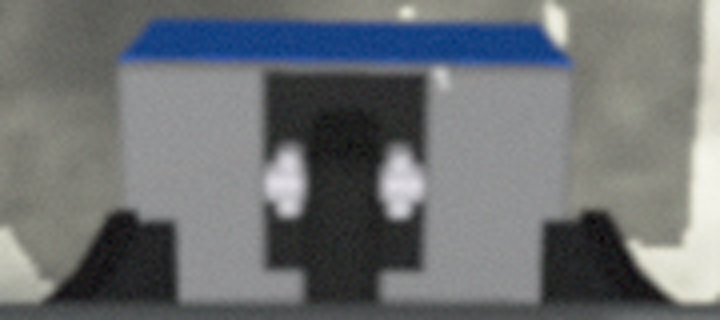

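```bash
python3 -m handwheel '[{"xyz":[0.2,-0.5,-0.5],"angular":[0,0,0]},{"xyz":[0,0,-2.5],"angular":[0,0,0]},{"xyz":[0,0,-2.2],"angular":[0,0,0]},{"xyz":[0,0,0],"angular":[0,0,0]},{"xyz":[0,0,0],"angular":[0,0,0]}]'
python3 m.py 1
```

```text
time: 6.18
position: [0.4875, 0.1197, 0.0584]
tool_rot: [-1.183, 1.218, 1.183]
ft_force: [0.5, -0.9, -0.0]
grip_width: 0.575
6.2333 [0.4871 0.1198 0.0584] F [-0.58 -0.47 -0.08] [0. 0. 0.] T [0.03 0.01 0.05] w 50.1
turn 1 [-0.2  0.2 -1.1]
turn -1 [ -0.4  -0.4 178.9]
```

```bash
python3 -m handwheel '[{"xyz":[-0.15,-0.55,0.2],"angular":[0,0,-1]},{"xyz":[0,0,0],"angular":[0,0,0]},{"xyz":[0,0,0],"angular":[0,0,0]}]'
python3 m.py 3
```

```text
time: 6.48
position: [0.4869, 0.1155, 0.0626]
tool_rot: [-1.171, 1.224, 1.17]
ft_force: [0.6, 0.6, -0.5]
grip_width: 0.576
6.6333 [0.4868 0.1153 0.0624] F [-0.23  0.22 -0.27] [0.33 0.4  0.77] T [ 0.03  0.01 -0.02] w 50.0
turn 1 [-0.3  0.4 -0.1]
turn -1 [ -0.6  -0.4 179.9]
```

```bash
python3 -m handwheel '[{"xyz":[-0.1,-0.1,-0.2],"angular":[0,0,0]},{"xyz":[0,0,0],"angular":[0,0,0]},{"xyz":[0,0,0],"angular":[0,0,0]},{"xyz":[0,0,0],"angular":[0,0,0]},{"xyz":[0,0,0],"angular":[0,0,0]}]' 0
python3 -m handwheel '[{"xyz":[0,0,0],"angular":[0,0,0]},{"xyz":[0,0,0],"angular":[0,0,0]}]'
python3 m.py 4 wrist w6
```

```text
time: 7.05
position: [0.4861, 0.1143, 0.0609]
tool_rot: [-1.171, 1.223, 1.169]
ft_force: [-0.2, -0.4, -0.0]
grip_width: 0.283
time: 7.22
position: [0.486, 0.1138, 0.0608]
tool_rot: [-1.172, 1.224, 1.169]
ft_force: [-0.9, -2.5, 2.3]
grip_width: 0.136
7.4167 [0.4859 0.1138 0.0608] F [-0.61 -1.59  0.72] [0.45 0.28 0.73] T [-0.42  0.11 -0.05] w 11.7
turn 1 [-0.3  0.4 -0.1]
turn -1 [ -0.7  -0.4 179.9]
```

```bash
python3 -m handwheel '[{"xyz":[0.25,0,0.35],"angular":[0,0,0]},{"xyz":[0.25,0,0.35],"angular":[0,0,0]},{"xyz":[0.2,0,0.35],"angular":[0,0,0]},{"xyz":[0,0,0],"angular":[0,0,0]},{"xyz":[0,0,0],"angular":[0,0,0]}]'
python3 m.py 6 side s2
```

```text
time: 7.83
position: [0.4909, 0.1136, 0.0691]
tool_rot: [-1.17, 1.229, 1.173]
ft_force: [-0.3, 0.7, -5.1]
grip_width: 0.136
8.1333 [0.491  0.1136 0.0693] F [ 0.05  0.02 -5.6 ] [0.73 0.36 0.3 ] T [-0.09 -0.03 -0.01] w 11.8
turn 1 [-0.2  0.1 -0.1]
turn -1 [ -0.2  -0.3 179.9]
```

Fz is −5.6 N, so case 2 is full. It is already gripped, so I lower it to about 3 mm lift and slide it 10 cm along the strip's x, with its far edge staying down.

```bash
python3 -m handwheel '[{"xyz":[-0.15,0,-0.3],"angular":[0,0,0]},{"xyz":[-0.15,0,-0.25],"angular":[0,0,0]},{"xyz":[0.5,0,0],"angular":[0,0,0]},{"xyz":[1,0,0],"angular":[0,0,0]},{"xyz":[1,0,0],"angular":[0,0,0]}]'
python3 -m handwheel '[{"xyz":[1,-0.03,0],"angular":[0,0,0.3]},{"xyz":[1,-0.03,0],"angular":[0,0,0.3]},{"xyz":[1,-0.03,0.1],"angular":[0,0,0.3]},{"xyz":[1,-0.03,0],"angular":[0,0,0.3]},{"xyz":[1,-0.03,0],"angular":[0,0,0.2]}]'
python3 m.py 2 top t2 -1.4
```

```text
time: 8.55
position: [0.5099, 0.1144, 0.0626]
tool_rot: [-1.168, 1.232, 1.179]
ft_force: [-1.8, 1.1, -3.6]
grip_width: 0.139
time: 8.97
position: [0.5673, 0.113, 0.0635]
tool_rot: [-1.189, 1.219, 1.198]
ft_force: [-1.4, 0.5, -4.3]
grip_width: 0.132
9.0667 [0.5692 0.1127 0.0638] F [ 2.85  0.35 -5.8 ] [1.91 0.33 0.63] T [ 0.01 -0.48 -0.01] w 12.1
turn 1 [-0.2  0.  -0.1]
turn -1 [ -0.   -0.3 179.9]
```

View pics/t2.png

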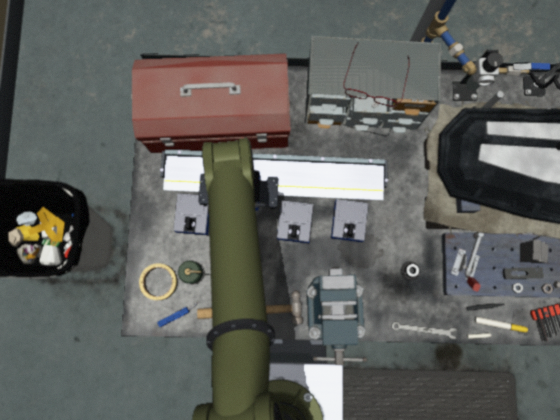

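Top view: the arm is over case 2, now partly on the plate. Cases 1, 3 and 4 are at (190,213), (295,221) and (349,219), unmoved. Continuing at a slower pace.

```bash
python3 -m handwheel '[{"xyz":[0.7,-0.02,0.05],"angular":[0,0,0]},{"xyz":[0.7,-0.02,0],"angular":[0,0,0]},{"xyz":[0.7,-0.02,0],"angular":[0,0,0]},{"xyz":[0.6,-0.02,0],"angular":[0,0,0]},{"xyz":[0.3,0,0],"angular":[0,0,0]}]'
python3 m.py 2 side s3 -1.4
```

```text
time: 9.48
position: [0.6005, 0.1118, 0.0634]
tool_rot: [-1.189, 1.221, 1.197]
ft_force: [-0.9, -0.1, -3.4]
grip_width: 0.13
9.5833 [0.6008 0.1118 0.0635] F [ 0.46  0.09 -6.07] [0.79 0.22 0.51] T [-0.03 -0.23 -0.  ] w 12.0
turn 1 [-0.2 -0.2 -0.1]
turn -1 [  0.3  -0.2 179.9]
```

```bash
python3 -c "
import cv2
a=cv2.imread('pics/s3.png')[125:285,220:400];cv2.imwrite('pics/s3z.png',cv2.resize(a,None,fx=3.7,fy=3.7,interpolation=cv2.INTER_CUBIC))"
```

View pics/s3z.png

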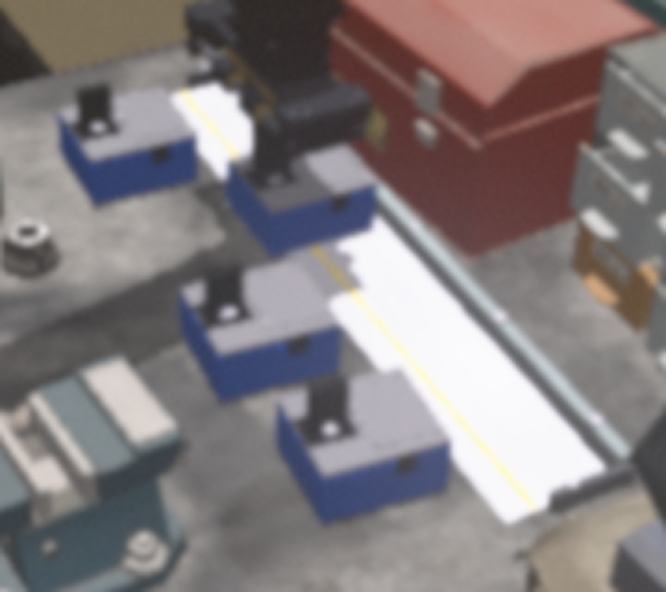

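Side view: case 2 is on the plate, its far end at (375,185) in the zoom, about 1 cm short of the rail. Going on in small steps and watching the force.

```bash
python3 -m handwheel '[{"xyz":[0.25,0,0],"angular":[0,0,0]},{"xyz":[0.25,0,0],"angular":[0,0,0]},{"xyz":[0.2,0,0],"angular":[0,0,0]}]'
python3 m.py 1 side s4 -1.4
python3 -m handwheel '[{"xyz":[0.2,0,0],"angular":[0,0,0]},{"xyz":[0.15,0,0],"angular":[0,0,0]}]'
python3 m.py 2 side s4 -1.4
```

```text
time: 9.83
position: [0.6067, 0.1119, 0.0632]
tool_rot: [-1.189, 1.222, 1.198]
ft_force: [-2.2, 0.2, -3.8]
grip_width: 0.132
9.8833 [0.6072 0.1119 0.0633] F [-0.7   0.07 -4.85] [0. 0. 0.] T [ 0.    0.17 -0.07] w 11.9
turn 1 [-0.2 -0.3 -0.1]
turn -1 [  0.4  -0.2 179.9]
time: 10.05
position: [0.6104, 0.112, 0.0633]
tool_rot: [-1.188, 1.221, 1.199]
ft_force: [-0.7, 0.9, -3.8]
grip_width: 0.136
10.15 [0.6106 0.112  0.0633] F [-0.92  0.19 -4.51] [0.44 0.52 0.21] T [0.02 0.19 0.02] w 11.8
turn 1 [-0.2 -0.3 -0.1]
turn -1 [  0.4  -0.3 179.9]
```

```bash
python3 -m handwheel '[{"xyz":[0.15,0,0],"angular":[0,0,0]},{"xyz":[0.1,0,0],"angular":[0,0,0]}]'
python3 m.py 1 side s4 -1.4
python3 -m handwheel '[{"xyz":[0.15,0,0],"angular":[0,0,0]},{"xyz":[0.1,0,0],"angular":[0,0,0]}]'
python3 m.py 2 side s4 -1.4
```

```text
time: 10.32
position: [0.6121, 0.1119, 0.0631]
tool_rot: [-1.188, 1.223, 1.2]
ft_force: [-4.5, -0.6, -1.3]
grip_width: 0.137
10.3667 [0.612  0.1119 0.0631] F [-3.53 -0.22 -2.67] [0. 0. 0.] T [-0.13  1.    0.04] w 11.5
turn 1 [-0.1 -0.4 -0.2]
turn -1 [  0.7  -0.2 179.8]
time: 10.53
position: [0.612, 0.1118, 0.0629]
tool_rot: [-1.186, 1.228, 1.204]
ft_force: [-4.5, -0.7, -0.4]
grip_width: 0.135
10.6333 [0.612  0.1118 0.0629] F [-5.49 -0.42 -0.71] [0.06 0.02 0.27] T [-0.07  1.27  0.07] w 11.7
turn 1 [-0.1 -0.8 -0.2]
turn -1 [  1.2  -0.2 179.8]
```

```bash
python3 -c "
import cv2
a=cv2.imread('pics/s4.png')[145:225,260:360];cv2.imwrite('pics/s4z.png',cv2.resize(a,None,fx=7,fy=7,interpolation=cv2.INTER_CUBIC))"
```

```text
(no output)
```

View pics/s4z.png

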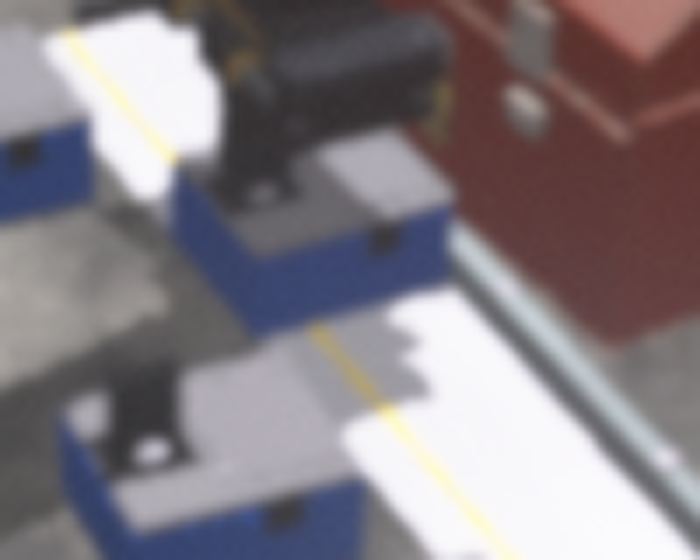

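The side zoom shows case 2's far end touching the rail at (455,215). Contact came at TCP x = 0.612 as predicted, with Fx about −5 N. Release and move up.

```bash
python3 -m handwheel '[{"xyz":[-0.1,0,-0.05],"angular":[0,0,0]},{"xyz":[0,0,0],"angular":[0,0,0]},{"xyz":[0,0,0],"angular":[0,0,0]}]' 
python3 m.py 1
python3 -m handwheel '[{"xyz":[0,0,0],"angular":[0,0,0]},{"xyz":[0,0,0],"angular":[0,0,0]},{"xyz":[0,0,0],"angular":[0,0,0]},{"xyz":[0,0,0],"angular":[0,0,0]},{"xyz":[0,0,0],"angular":[0,0,0]}]' 5
python3 -m handwheel '[{"xyz":[0,0,3],"angular":[0,0,0]},{"xyz":[0,0,3.5],"angular":[0,0,0]},{"xyz":[-4,-3,1],"angular":[0,0,-2]},{"xyz":[-3.5,-4,0],"angular":[0,0,-1.5]},{"xyz":[-3,-4,0],"angular":[0,0,0]}]'
python3 -m handwheel '[{"xyz":[-1.5,-3,-1.5],"angular":[0,0,0]},{"xyz":[0,0,-0.3],"angular":[0,0,0]},{"xyz":[0,0,0],"angular":[0,0,0]}]'
python3 - <<'E'
from h import *
save("t5","top");save("w7");s=get_state();print(s["position"],s["time"]);tool(-5,s)
E
```

```text
time: 10.88
position: [0.612, 0.1118, 0.0629]
tool_rot: [-1.187, 1.226, 1.203]
ft_force: [-2.6, -0.3, -3.9]
grip_width: 0.135
10.9333 [0.612  0.1118 0.0629] F [-1.99 -0.24 -2.63] [0. 0. 0.] T [-0.06  0.5   0.05] w 11.8
turn 1 [-0.1 -0.6 -1.8]
turn -1 [  1.   -0.2 178.2]
time: 11.35
position: [0.618, 0.1126, 0.0671]
tool_rot: [-1.19, 1.214, 1.194]
ft_force: [-0.2, -1.4, 0.2]
grip_width: 0.429
time: 11.77
position: [0.5297, 0.0228, 0.1431]
tool_rot: [-1.156, 1.228, 1.153]
ft_force: [-0.1, -1.3, 1.0]
grip_width: 0.566
time: 12.02
position: [0.5108, -0.0168, 0.1276]
tool_rot: [-1.149, 1.228, 1.142]
ft_force: [1.0, 0.9, 1.0]
grip_width: 0.58
[ 0.51132199 -0.01630127  0.12770004] 12.1167
turn 1 [-0.4  0.9 -0.4]
turn -1 [ -1.4  -0.7 179.6]
```

```bash
python3 -c "
import cv2
a=cv2.imread('pics/t5.png')[140:260,140:400];cv2.imwrite('pics/t5z.png',cv2.resize(a,None,fx=3,fy=3,interpolation=cv2.INTER_CUBIC))"
```

```text
(no output)
```

View pics/t5z.png

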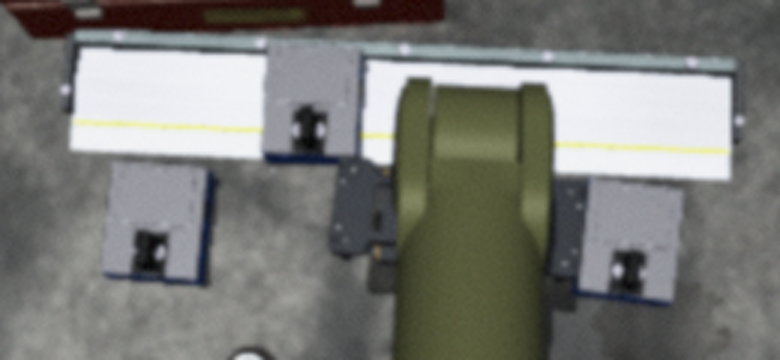

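View pics/w7.png

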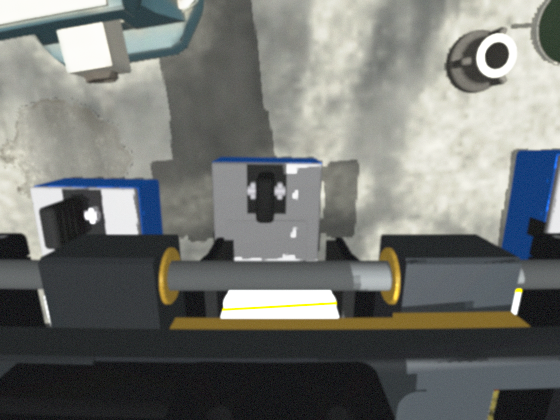

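Top zoom: case 2 sits square against the rail at (313,100), with its far edge on the rail line, and case 1 is unmoved. Wrist view: case 3's near lid corners are at (214,164) and (323,163), with its grip at (265,195).

```bash
python3 - <<'E'
from h import *
im=load("w7")
print(onz(im,[(214,163),(323,162)],.05).round(4),onz(im,[(265,172),(265,221)],.092).round(4))
E
```

```text
[[ 0.4634 -0.0623  0.05  ]
 [ 0.4694  0.0193  0.05  ]] [[ 0.4676 -0.0228  0.092 ]
 [ 0.4993 -0.0257  0.092 ]]
```

```bash
python3 -m handwheel '[{"xyz":[-1.5,-0.5,0],"angular":[-0.4,0.9,0]},{"xyz":[-0.9,-0.3,-1],"angular":[0,0,0]},{"xyz":[0,0,-2],"angular":[0,0,0]},{"xyz":[0,0,-2],"angular":[0,0,0]},{"xyz":[0,0,0],"angular":[0,0,0]}]'
python3 m.py 1 wrist w8 -4.5
```

```text
time: 12.53
position: [0.4889, -0.0197, 0.0789]
tool_rot: [-1.158, 1.241, 1.156]
ft_force: [-0.5, 0.2, -1.2]
grip_width: 0.575
12.5833 [ 0.4901 -0.0196  0.0805] F [-0.57  0.39  0.83] [0. 0. 0.] T [ 0.08 -0.01  0.04] w 50.1
turn 1 [ 0.   0.2 -0.4]
turn -1 [ -0.3   0.  179.6]
```

```bash
python3 -m handwheel '[{"xyz":[-0.3,-0.5,-0.6],"angular":[0,0,0]},{"xyz":[0,0,-1],"angular":[0,0,0]},{"xyz":[0,0,-0.2],"angular":[0,0,0]},{"xyz":[0,0,0],"angular":[0,0,0]},{"xyz":[0,0,0],"angular":[0,0,0]}]'
python3 m.py 1 wrist w8 -4.5
```

```text
time: 13.0
position: [0.4895, -0.0236, 0.0642]
tool_rot: [-1.163, 1.235, 1.154]
ft_force: [-0.2, 0.7, 0.1]
grip_width: 0.574
13.05 [ 0.4896 -0.0236  0.0643] F [ 0.19 -0.03  0.56] [0. 0. 0.] T [0.01 0.06 0.04] w 50.1
turn 1 [ 0.   0.4 -0.6]
turn -1 [ -0.7   0.  179.4]
```

```bash
python3 -m handwheel '[{"xyz":[-0.25,-0.1,-0.4],"angular":[0,0.3,-0.4]},{"xyz":[0,0,0],"angular":[0,0,0]},{"xyz":[0,0,0],"angular":[0,0,0]}]'
python3 m.py 1 wrist w8 -4.5
python3 -m handwheel '[{"xyz":[0,0,0],"angular":[0,0,0]},{"xyz":[0,0,0],"angular":[0,0,0]},{"xyz":[0,0,0],"angular":[0,0,0]},{"xyz":[0,0,0],"angular":[0,0,0]},{"xyz":[0,0,0],"angular":[0,0,0]}]' 0
python3 -m handwheel '[{"xyz":[0,0,0],"angular":[0,0,0]},{"xyz":[0,0,0],"angular":[0,0,0]}]'
python3 m.py 4 wrist w8 -4.5
```

```text
time: 13.3
position: [0.4877, -0.0247, 0.0609]
tool_rot: [-1.155, 1.241, 1.151]
ft_force: [-0.2, -0.3, -0.3]
grip_width: 0.577
13.35 [ 0.4875 -0.0247  0.0608] F [-0.37  0.45 -0.18] [0. 0. 0.] T [ 0.02  0.06 -0.  ] w 50.1
turn 1 [ 0.   0.2 -0.2]
turn -1 [ -0.3   0.  179.8]
time: 13.77
position: [0.4878, -0.0247, 0.0612]
tool_rot: [-1.155, 1.241, 1.151]
ft_force: [0.2, -0.4, 1.1]
grip_width: 0.278
time: 13.93
position: [0.4878, -0.0248, 0.0612]
tool_rot: [-1.155, 1.241, 1.151]
ft_force: [0.3, -3.7, -0.2]
grip_width: 0.131
14.1333 [ 0.4878 -0.0247  0.0612] F [-0.21  0.05 -0.43] [0.02 0.36 0.11] T [-0.03  0.04 -0.03] w 12.2
turn 1 [ 0.   0.2 -0.2]
turn -1 [ -0.3   0.  179.8]
```

```bash
python3 -m handwheel '[{"xyz":[0.25,-0.02,0.35],"angular":[0,0,0]},{"xyz":[0.25,-0.02,0.35],"angular":[0,0,0]},{"xyz":[0.2,0,0.35],"angular":[0,0,0]},{"xyz":[0,0,0],"angular":[0,0,0]},{"xyz":[0,0,0],"angular":[0,0,0]}]'
python3 m.py 6 side s5 -4.5
```

```text
time: 14.55
position: [0.4946, -0.0251, 0.0718]
tool_rot: [-1.154, 1.243, 1.152]
ft_force: [-0.7, -0.8, -1.9]
grip_width: 0.135
14.85 [ 0.4944 -0.0251  0.0716] F [-0.03 -0.23 -2.08] [0.62 0.22 0.53] T [ 0.03 -0.02 -0.  ] w 12.0
turn 1 [ 0.   0.1 -0.2]
turn -1 [-1.000e-01  0.000e+00  1.798e+02]
```

Case 3: −2.1 N, empty. Put down, release and go to case 4 (grip at about (0.494, −0.170)).

```bash
python3 -m handwheel '[{"xyz":[-0.25,0.02,-0.35],"angular":[0,0,0]},{"xyz":[-0.25,0.02,-0.35],"angular":[0,0,0]},{"xyz":[-0.2,0,-0.33],"angular":[0,0,0]},{"xyz":[0,0,0],"angular":[0,0,0]},{"xyz":[0,0,0],"angular":[0,0,0]}]'
python3 m.py 1 wrist w9 -4.5
python3 -m handwheel '[{"xyz":[0,0,0],"angular":[0,0,0]},{"xyz":[0,0,0],"angular":[0,0,0]},{"xyz":[0,0,0],"angular":[0,0,0]},{"xyz":[0,0,0],"angular":[0,0,0]},{"xyz":[0,0,0],"angular":[0,0,0]}]' 5
python3 -m handwheel '[{"xyz":[0,0,3],"angular":[0,0,0]},{"xyz":[0,0,3.5],"angular":[0,0,0]},{"xyz":[0.5,-3.5,0],"angular":[0,0,0]},{"xyz":[0,-4,0],"angular":[0,0,-0.5]},{"xyz":[0,-3.5,0],"angular":[0,0,-0.5]}]'
python3 -m handwheel '[{"xyz":[0,-3,0],"angular":[0,0,0]},{"xyz":[0,0,0],"angular":[0,0,0]},{"xyz":[0,0,0],"angular":[0,0,0]}]'
python3 - <<'E'
from h import *
save("w10");s=get_state();print(s["position"],s["time"]);tool(-5.5,s)
E
```

```text
time: 15.27
position: [0.4873, -0.0246, 0.0611]
tool_rot: [-1.155, 1.241, 1.151]
ft_force: [-0.7, -0.5, -0.7]
grip_width: 0.133
15.3167 [ 0.4873 -0.0246  0.0611] F [-0.78 -0.23  0.1 ] [0. 0. 0.] T [0.03 0.04 0.04] w 11.5
turn 1 [-0.   0.2 -0.2]
turn -1 [ -0.3  -0.  179.8]
time: 15.73
position: [0.4875, -0.0245, 0.0611]
tool_rot: [-1.155, 1.241, 1.151]
ft_force: [0.3, 0.5, -0.5]
grip_width: 0.428
time: 16.15
position: [0.4927, -0.1279, 0.1286]
tool_rot: [-1.153, 1.239, 1.153]
ft_force: [1.2, -0.2, 0.5]
grip_width: 0.571
time: 16.4
position: [0.4921, -0.1685, 0.1301]
tool_rot: [-1.149, 1.245, 1.14]
ft_force: [1.2, -0.2, -0.4]
grip_width: 0.57
[ 0.49187151 -0.16897321  0.13014336] 16.45
turn 1 [ 0.1  0.3 -0.5]
turn -1 [ -0.5   0.2 179.5]
```

View pics/w10.png

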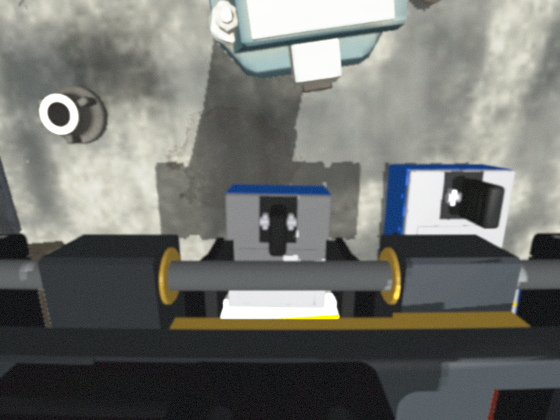

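Wrist view: case 4 has near lid corners at (226,193) and (330,193), with its grip at about (278,228). Case 3 is to the right, standing flat.

```bash
python3 - <<'E'
from h import *
im=load("w10")
print(onz(im,[(226,193),(330,193)],.05).round(4),onz(im,[(279,206),(279,254)],.092).round(4))
E
python3 -m handwheel '[{"xyz":[0.2,-0.1,-3],"angular":[0,0,-0.3]},{"xyz":[0,0,-2],"angular":[0,0,0]},{"xyz":[0,0,-1],"angular":[0,0,0]},{"xyz":[0,0,-0.3],"angular":[0,0,0]},{"xyz":[0,0,0],"angular":[0,0,0]}]'
python3 m.py 1 wrist w11 -5.5
```

```text
[[ 0.4682 -0.2083  0.05  ]
 [ 0.4751 -0.1277  0.05  ]] [[ 0.4719 -0.1671  0.092 ]
 [ 0.5052 -0.1699  0.092 ]]
time: 16.87
position: [0.4958, -0.1644, 0.0658]
tool_rot: [-1.151, 1.242, 1.14]
ft_force: [0.5, 0.1, 0.3]
grip_width: 0.575
16.9167 [ 0.496  -0.1642  0.0662] F [ 0.44 -0.27  0.57] [0. 0. 0.] T [ 0.02 -0.    0.  ] w 49.8
turn 1 [-0.   0.5 -0.7]
turn -1 [ -0.8  -0.  179.3]
```

```bash
python3 -m handwheel '[{"xyz":[-0.3,-0.5,-0.4],"angular":[0,0.4,-0.5]},{"xyz":[0,0,-0.15],"angular":[0,0,0]},{"xyz":[0,0,0],"angular":[0,0,0]},{"xyz":[0,0,0],"angular":[0,0,0]}]'
python3 m.py 1 wrist w11 -5.5
```

```text
time: 17.25
position: [0.4949, -0.1692, 0.063]
tool_rot: [-1.144, 1.247, 1.137]
ft_force: [0.1, -0.4, -0.2]
grip_width: 0.575
17.3 [ 0.4951 -0.1692  0.0631] F [-0.1  0.3  0.2] [0. 0. 0.] T [ 0.04 -0.04  0.02] w 49.9
turn 1 [ 0.   0.4 -0.2]
turn -1 [ -0.6   0.  179.8]
```

```bash
python3 -m handwheel '[{"xyz":[-0.2,0,-0.2],"angular":[0,0.2,0]},{"xyz":[0,0,0],"angular":[0,0,0]},{"xyz":[0,0,0],"angular":[0,0,0]}]'
python3 -m handwheel '[{"xyz":[0,0,0],"angular":[0,0,0]},{"xyz":[0,0,0],"angular":[0,0,0]},{"xyz":[0,0,0],"angular":[0,0,0]},{"xyz":[0,0,0],"angular":[0,0,0]},{"xyz":[0,0,0],"angular":[0,0,0]}]' 0
python3 -m handwheel '[{"xyz":[0,0,0],"angular":[0,0,0]},{"xyz":[0,0,0],"angular":[0,0,0]}]'
python3 m.py 4 wrist w8 -5.5
python3 -m handwheel '[{"xyz":[0.25,-0.02,0.35],"angular":[0,0,0]},{"xyz":[0.25,-0.02,0.35],"angular":[0,0,0]},{"xyz":[0.2,0,0.35],"angular":[0,0,0]},{"xyz":[0,0,0],"angular":[0,0,0]},{"xyz":[0,0,0],"angular":[0,0,0]}]'
python3 m.py 6 side s6 -5.5
```

```text
time: 17.55
position: [0.4935, -0.1694, 0.0618]
tool_rot: [-1.143, 1.249, 1.138]
ft_force: [-0.2, 2.4, 0.1]
grip_width: 0.577
time: 17.97
position: [0.4935, -0.1694, 0.0619]
tool_rot: [-1.143, 1.248, 1.138]
ft_force: [0.3, 0.1, -0.6]
grip_width: 0.28
time: 18.13
position: [0.4936, -0.1695, 0.0619]
tool_rot: [-1.143, 1.248, 1.138]
ft_force: [-0.5, -1.1, -0.1]
grip_width: 0.135
18.3333 [ 0.4935 -0.1695  0.0619] F [ 0.11 -0.41 -0.03] [0.49 0.57 0.71] T [-0.05  0.02  0.  ] w 11.7
turn 1 [ 0.   0.2 -0.2]
turn -1 [ -0.4   0.  179.8]
time: 18.75
position: [0.4988, -0.1692, 0.0709]
tool_rot: [-1.14, 1.252, 1.142]
ft_force: [0.1, -0.9, -5.5]
grip_width: 0.135
19.05 [ 0.4988 -0.1693  0.0709] F [ 0.33 -0.39 -5.09] [0.51 0.41 0.66] T [-0.05 -0.05 -0.02] w 11.7
turn 1 [-0.  -0.  -0.2]
turn -1 [ 1.000e-01 -0.000e+00  1.798e+02]
```

Case 4: −5.1 N, full, so the count is two full and two empty. I slide it with a turn of +4° to match the strip. The expected end is TCP x ≈ 0.6045.

```bash
python3 -m handwheel '[{"xyz":[-0.15,0,-0.3],"angular":[0,0,0]},{"xyz":[-0.15,0,-0.25],"angular":[0,0,0]},{"xyz":[0.5,0,0],"angular":[0,0,0]},{"xyz":[1,-0.03,0],"angular":[0,0,0.5]},{"xyz":[1,-0.03,0],"angular":[0,0,0.7]}]'
python3 -m handwheel '[{"xyz":[1,-0.03,0],"angular":[0,0,0.7]},{"xyz":[1,-0.03,0],"angular":[0,0,0.7]},{"xyz":[1,-0.03,0.1],"angular":[0,0,0.7]},{"xyz":[1,-0.03,0],"angular":[0,0,0.5]},{"xyz":[0.7,-0.03,0],"angular":[0,0,0.3]}]'
python3 m.py 2 side s7 -1.4
```

```text
time: 19.47
position: [0.5179, -0.1695, 0.0641]
tool_rot: [-1.151, 1.245, 1.162]
ft_force: [-1.8, -0.1, -2.7]
grip_width: 0.134
time: 19.88
position: [0.5735, -0.1706, 0.0649]
tool_rot: [-1.197, 1.217, 1.204]
ft_force: [-0.9, 0.1, -3.0]
grip_width: 0.137
19.9833 [ 0.574  -0.1704  0.0649] F [ 1.96  0.33 -4.87] [1.25 0.14 0.3 ] T [-0.   -0.37  0.03] w 12.0
turn 1 [-0.  -0.2 -0.7]
turn -1 [ 3.000e-01 -1.000e-01  1.793e+02]
```

```bash
python3 -c "
import cv2
a=cv2.imread('pics/s7.png')[125:285,220:400];cv2.imwrite('pics/s7z.png',cv2.resize(a,None,fx=3.7,fy=3.7,interpolation=cv2.INTER_CUBIC))"
```

```text
(no output)
```

View pics/s7z.png

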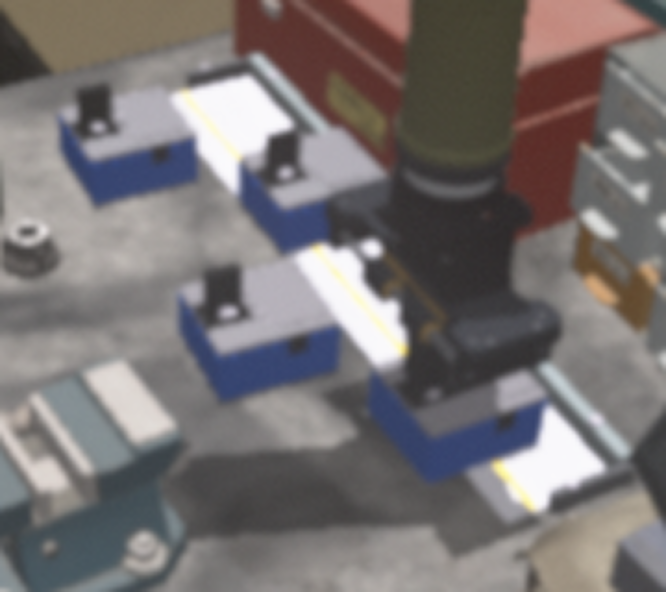

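Side view: case 4 is on the plate, about 3 cm short of the rail. Cases 1 and 3 stand where they were, and case 2 is at the rail.

```bash
python3 -m handwheel '[{"xyz":[0.6,-0.02,0],"angular":[0,0,-0.3]},{"xyz":[0.6,-0.02,0],"angular":[0,0,-0.3]},{"xyz":[0.4,-0.02,0],"angular":[0,0,0]},{"xyz":[0.3,0,0],"angular":[0,0,0]}]'
python3 m.py 1 side s8 -1.4
python3 -m handwheel '[{"xyz":[0.25,0,0],"angular":[0,0,0]},{"xyz":[0.2,0,0],"angular":[0,0,0]},{"xyz":[0.2,0,0],"angular":[0,0,0]}]'
python3 m.py 1 side s8 -1.4
```

```text
time: 20.32
position: [0.5928, -0.1711, 0.0641]
tool_rot: [-1.187, 1.225, 1.197]
ft_force: [-1.0, -0.4, -3.4]
grip_width: 0.136
20.3667 [ 0.5936 -0.171   0.0642] F [ 0.2  -0.17 -4.37] [0. 0. 0.] T [-0.01 -0.01 -0.06] w 11.6
turn 1 [-0.1 -0.3 -0. ]
turn -1 [ 5.0e-01 -1.0e-01  1.8e+02]
time: 20.62
position: [0.5997, -0.1712, 0.0642]
tool_rot: [-1.187, 1.225, 1.197]
ft_force: [-1.9, 0.2, -2.8]
grip_width: 0.136
20.6667 [ 0.6003 -0.1711  0.0642] F [-0.37  0.75 -3.62] [0. 0. 0.] T [-0.1   0.11 -0.06] w 11.6
turn 1 [-0.1 -0.4 -0. ]
turn -1 [ 6.0e-01 -1.0e-01  1.8e+02]
```

```bash
python3 -m handwheel '[{"xyz":[0.15,0,0],"angular":[0,0,0]},{"xyz":[0.15,0,0],"angular":[0,0,0]}]'
python3 m.py 1 side s8 -1.4
python3 -m handwheel '[{"xyz":[0.15,0,0],"angular":[0,0,0]},{"xyz":[0.1,0,0],"angular":[0,0,0]}]'
python3 m.py 2 side s8 -1.4
```

```text
time: 20.83
position: [0.6032, -0.1712, 0.0643]
tool_rot: [-1.187, 1.224, 1.197]
ft_force: [-1.5, 0.1, -2.9]
grip_width: 0.135
20.8833 [ 0.6035 -0.1712  0.0643] F [-1.   -0.11 -4.61] [0. 0. 0.] T [-0.06  0.21 -0.04] w 11.9
turn 1 [-0.1 -0.4 -0. ]
turn -1 [ 6.0e-01 -1.0e-01  1.8e+02]
time: 21.05
position: [0.6053, -0.1714, 0.0642]
tool_rot: [-1.187, 1.226, 1.198]
ft_force: [-2.7, -1.2, -2.3]
grip_width: 0.133
21.15 [ 0.6053 -0.1714  0.0642] F [-2.46  0.4  -2.51] [0.03 0.57 0.21] T [-0.02  0.65  0.05] w 11.8
turn 1 [-0.1 -0.5 -0. ]
turn -1 [ 7.0e-01 -1.0e-01  1.8e+02]
```

```bash
python3 -m handwheel '[{"xyz":[0.15,0,0],"angular":[0,0,0]},{"xyz":[0.1,0,0],"angular":[0,0,0]}]'
python3 m.py 2 side s8 -1.4
python3 -m handwheel '[{"xyz":[0,0,-0.1],"angular":[0,0,0]},{"xyz":[0,0,0],"angular":[0,0,0]}]'
python3 m.py 2 side s8 -1.4
```

```text
time: 21.32
position: [0.6053, -0.1716, 0.064]
tool_rot: [-1.183, 1.229, 1.202]
ft_force: [-4.9, 0.1, -1.2]
grip_width: 0.133
21.4167 [ 0.6053 -0.1716  0.064 ] F [-5.64 -0.12  0.05] [0.69 0.29 0.41] T [0.09 1.3  0.09] w 11.5
turn 1 [-0.1 -0.8  0. ]
turn -1 [  -1.2    0.2 -180. ]
time: 21.58
position: [0.6054, -0.1716, 0.0643]
tool_rot: [-1.183, 1.228, 1.202]
ft_force: [-1.5, -0.5, -4.5]
grip_width: 0.135
21.6833 [ 0.6053 -0.1716  0.064 ] F [-3.56 -0.15 -0.01] [0.28 0.39 1.49] T [0.02 0.77 0.07] w 12.0
turn 1 [-0.2 -0.8 -0. ]
turn -1 [  1.2  -0.2 180. ]
```

Firm contact with the rail at x = 0.6053 (Fx −5.6 N, prediction 0.6045). Release, rise and retreat clear of the view for a final check.

```bash
python3 -m handwheel '[{"xyz":[0,0,0],"angular":[0,0,0]},{"xyz":[0,0,0],"angular":[0,0,0]},{"xyz":[0,0,0],"angular":[0,0,0]},{"xyz":[0,0,0],"angular":[0,0,0]},{"xyz":[0,0,0],"angular":[0,0,0]}]' 5
python3 -m handwheel '[{"xyz":[0,0,3],"angular":[0,0,0]},{"xyz":[0,0,4],"angular":[0,0,0]},{"xyz":[0,0,4],"angular":[0,0,0]},{"xyz":[-1,-3,3],"angular":[0,0,0]},{"xyz":[-1,-4,1],"angular":[0,0,0]}]'
python3 -m handwheel '[{"xyz":[-2,-3.5,0],"angular":[0,0,0]},{"xyz":[-2,-3.5,0],"angular":[0,0,0]},{"xyz":[-2,-3.5,0],"angular":[0,0,0]},{"xyz":[-2,-3,0],"angular":[0,0,0]},{"xyz":[0,0,0],"angular":[0,0,0]}]'
python3 - <<'E'
from h import *
im=save("t9","top");sd=save("s9","side");s=get_state();print(s["position"],s["time"],s["ft_force"],s["grip_width"])
cs,m=lids(im,(140,150,400,260))
for c in cs: print(rect(onz(im,c.reshape(-1,2),0.05)),cv2.contourArea(c))
cv2.imwrite("pics/t9z.png",cv2.resize(im["pixels"][140:260,140:400],None,fx=3,fy=3,interpolation=cv2.INTER_CUBIC))
cv2.imwrite("pics/s9z.png",cv2.resize(sd["pixels"][125:285,220:400],None,fx=3.7,fy=3.7,interpolation=cv2.INTER_CUBIC))
E
```

```text
time: 22.1
position: [0.6116, -0.1717, 0.0671]
tool_rot: [-1.191, 1.22, 1.192]
ft_force: [0.5, -0.2, -0.5]
grip_width: 0.431
time: 22.52
position: [0.5932, -0.2281, 0.2169]
tool_rot: [-1.197, 1.21, 1.212]
ft_force: [0.9, -1.2, 0.1]
grip_width: 0.57
time: 22.93
position: [0.5103, -0.3778, 0.2265]
tool_rot: [-1.21, 1.21, 1.192]
ft_force: [-0.8, -0.6, 0.6]
grip_width: 0.574
[ 0.51540574 -0.37112978  0.22596541] 23.0333 [ 0.68200394  0.43565748 -0.61585642] 0.5753856117674371
(array([530.8, 244.1]), array([ 83. , 101.1]), -2.6) 959.0
(array([643.4, 106. ]), array([123.5, 100.7]), -1.0) 1045.0
(array([516.9, -27.3]), array([83.8, 99.8]), -3.8) 983.0
(array([ 637.6, -178.9]), array([108. , 102.4]), -1.3) 1030.0
```

View pics/t9z.png

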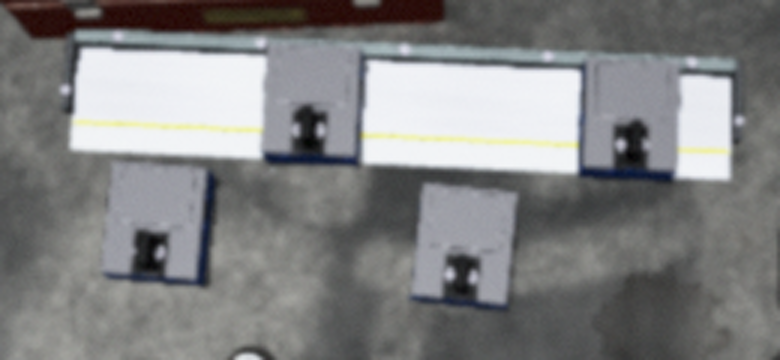

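View pics/s9z.png

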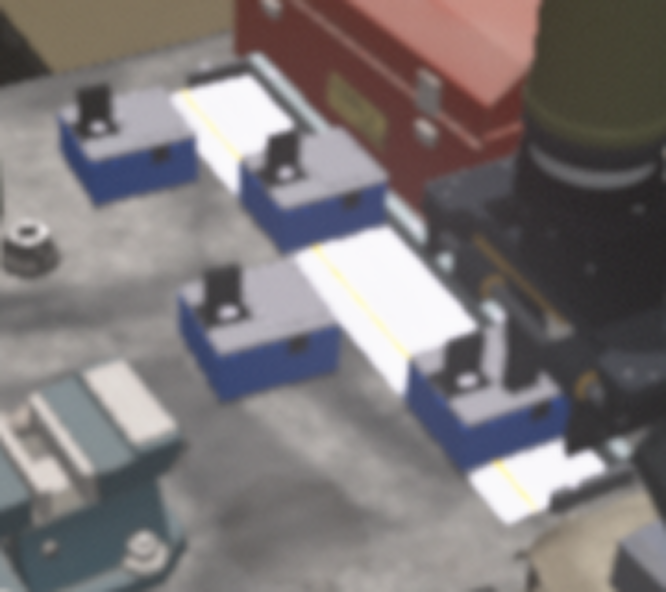

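```bash
python3 - <<'E'
from h import *
im=load("t9")
cv2.imwrite("pics/t9a.png",cv2.resize(im["pixels"][148:206,220:268],None,fx=10,fy=10,interpolation=cv2.INTER_CUBIC))
cv2.imwrite("pics/t9b.png",cv2.resize(im["pixels"][148:206,328:376],None,fx=10,fy=10,interpolation=cv2.INTER_CUBIC))
g=im["pixels"].astype(int)
a=np.radians(-1.4)
for u0,u1 in((231,239),(338,346)):   # column averages of lid left of grip
    # near edge: grey lid -> blue side: max drop of red
    r=cv2.GaussianBlur(im["pixels"],(3,3),0)[:,u0:u1,2].mean(1);d=np.diff(r[180:205]);v=180+np.argmin(d)+.5
    P=onz(im,[((u0+u1-1)/2,v)],.052)[0];q=P[:2]-[.6894,.030]
    print(v,P.round(4),"strip x",round(q[0]*np.cos(a)+q[1]*np.sin(a),4))
E
```

```text
190.5 [0.5928 0.1323 0.052 ] strip x -0.099
195.5 [ 0.586  -0.1498  0.052 ] strip x -0.099
```

View pics/t9a.png

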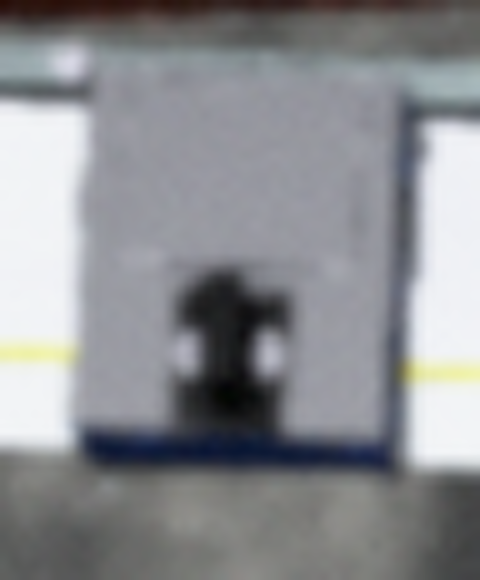

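View pics/t9b.png

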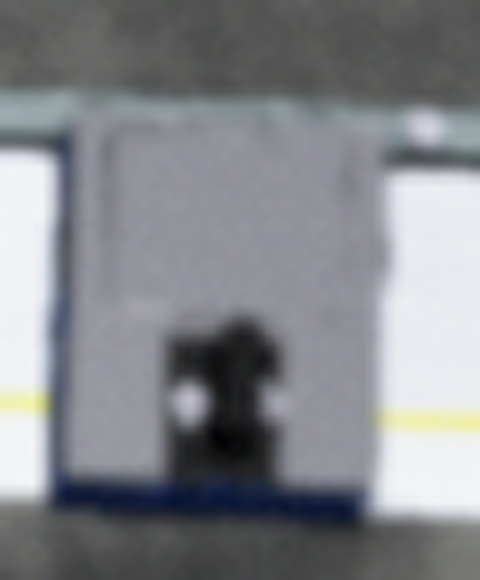

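Both lids run square up to the rail. Their near edges are at strip x = −0.099 (−0.100 is exact contact). Cases 1 and 3 are within about 1 mm of where they started, and the arm is clear. Handing in.

```bash
python3 -c "
from bench import *
s=get_state();print(s['time'],s['qd'].round(3));print(close_job())"
```

```text
23.0333 [-0.045  0.011 -0.063 -0.001 -0.025  0.004 -0.008]
the job is handed in; nothing more can be done
None
```

I lifted each case by its grip about a centimetre and slid the two full ones over the ramp to the rail. The job was handed in at 23 s of the 72 s allowed; it returned no verdict.

- **Which are full:** numbering from the robot's left, the downward pull was 2.2, 5.6, 2.1 and 5.1 N. So the 2nd and 4th cases are full and the 1st and 3rd are empty.
- **Full cases:** both stopped against the rail with about 5.6 N at the wrist (limit 20 N). In the last top view their near edges measure 99 mm from the rail face (100 mm is exact contact). They look square to it, within about half a degree by a rough fit.
- **Empty cases:** in the top view both stand within about 1 mm of where they started, flat and off the plate.
- **Bystanders:** I never touched them, but I did not measure their positions again at the end.
- **Disagreements:**
  - The first reading of the 1st case was about 2 to 4 mm out because its outline was clipped. I corrected it with the wrist camera before gripping.
  - The last automatic outline sizes for the two full cases were wrong because they merged with the plate. I measured their near edges instead.
  - When the grip opened at the rail, the tool sprang about 6 mm forward both times. The final pictures show both cases still at the rail.
- **Arm:** the gripper was open and clear of everything when I handed in, though the arm was still settling slightly.

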